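# Load the brass rod into the rod-cutting jig

### The job

Get the brass rod ready for sawing: take it from the dark wooden rack, lay it in the V-groove of the aluminium cutting jig a little short of the end stop, then slide it along the groove until its end is home against the stop. Press it there lightly for a moment, never ramming the stop, and leave it lying in the groove touching the stop; leave the other rods, the hacksaw and the props where they are.

Things in the scene. Friction and masses are not known exactly. Their poses are not given: they have to be found in the camera images.
- brass_rod: Solid brass rod, plain and straight, both ends alike: 16 mm diameter, about 0.35 kg. An offcut sawn by hand: about 210 mm long, up to 5 mm more or less, not measured. Origin at its middle, on its axis; its own y axis runs along the rod (it may have rolled about y). At the start it lies in one of the three places of the rack, along the rack's y, its axis 28 mm above the table.
- jig: Rod-cutting jig, fixed: ply base 130 (x) by 290 (y) by 16 mm and, along its middle, an aluminium V-block 50 mm wide (x), 240 mm long (y -120 to +120), its top 50 mm above the table. Its V-groove runs the whole length along the jig's y at x = 0, open at the +y end; a dark stop sits on the -y half. An ivory rule is let into the top's -x side. Origin: centre of the base's underside.
- groove (a point): Where the axis of a rod lying in the groove passes, at the middle of the V-block's length: 54.5 mm above the table, 4.5 mm above the block's top; axes as the jig's, y along the groove. The V is 90 degrees, 13.6 mm wide, 6.8 mm deep, so more than half of the rod stands clear above the block. Sliding the brass rod in it takes 2 to 4 N.
- stop: End stop, dark steel with brass thumbscrew, clamped on the V-block; rigid: force builds within a fraction of a mm. Over 15 N is ramming; 2 to 10 N is light. Origin on its flat face, over the groove's middle, level with the block's top; the face looks to its +y (the jig's +y). Face 50 mm wide, 30 mm high; it lies 40 to 75 mm from the jig's middle. Rod home: middle half its length off, z +4.5 mm.
- rack: Dark wooden rod rack, fixed: two notched bars 196 mm long along x, at y = -60 and +60 mm, 16 mm thick, 30 mm high, with three notches at x = -72, 0 and +72 mm, 21 mm wide, their floors 20 mm above the table. Between the bars only two low slats (8 mm high, at x = -36 and +36 mm). Origin: centre, on the table.
- dowel: Wooden dowel painted dark red, 16 mm diameter, 190 mm long, along its y, origin at its middle; lies in another place of the rack. Leave it.
- black_tube: Black steel tube, 16 mm diameter, 200 mm long, along its y, origin at its middle; lies in another place of the rack. Leave it.
- stopper: Cut-glass decanter stopper standing on its crown, 46 mm wide, 66 mm high. Origin: centre of its underside. Leave it.
- mirror: Tortoiseshell hand mirror lying face up, disc 112 mm across, 11 mm thick, handle to 172 mm along -y from the disc's centre. Origin: under the disc's centre. Leave it.
- watch: Brass pocket watch lying face up, 47 mm across, 13 mm thick, crown towards +y. Origin: centre of its underside. Leave it.
- die_a: Ivory-coloured die, 16 mm. Origin: centre of its underside. Leave it.
- die_b: The other ivory-coloured die, 16 mm. Origin: centre of its underside. Leave it.
- hacksaw: Small hacksaw with a red handle lying on its side, 255 mm along its y (handle at -y, its end at -172 mm), 62 mm along x, 20 mm high. Origin: middle of the blade, on the table. Leave it.
There are look-alikes about, which are no part of the job. Of the things that look like the brass_rod, the largest one is meant.

How it is judged:
On the way, in this order (a step that is already met when the one before it is completed fails the run):
1. the brass rod lies in the V-groove, its end still 4 mm or more short of the stop (x of brass_rod in the frame of stop between -0.002 and 0.002 m and z of brass_rod in the frame of stop between 0.0025 and 0.0065 m and angle between the y axis of brass_rod and the y axis of jig, either way round below 0.03 rad and y of brass_rod in the frame of stop above 0.10675 m), for 0.2 s.
2. lying in the groove, the rod is pressed against the stop with 2 N or more for 0.4 s (x of brass_rod in the frame of stop between -0.002 and 0.002 m and z of brass_rod in the frame of stop between 0.0025 and 0.0065 m and angle between the y axis of brass_rod and the y axis of jig, either way round below 0.03 rad and contact force between brass_rod and stop above 2 N), for 0.4 s.
At the end, for the whole second after the job is handed in: The brass rod lies at rest in the V-groove (its middle within 2 mm of the groove's middle line and of its seated height, its axis within 0.03 rad of the groove's) with its end within 1.5 mm of the stop's face (x of brass_rod in the frame of stop between -0.002 and 0.002 m and z of brass_rod in the frame of stop between 0.0025 and 0.0065 m and angle between the y axis of brass_rod and the y axis of jig, either way round below 0.03 rad and y of brass_rod in the frame of stop between 0.10125 and 0.10425 m and linear speed of brass_rod below 0.01 m/s and angular speed of brass_rod below 0.1 rad/s); the robot touches nothing.
It fails at once if the rod is rammed against the stop with more than 15 N (contact force between brass_rod and stop above 15 N).
It fails at once if the robot pushes on the stop itself with more than 15 N (contact force between any of the fingers, the arm and stop above 15 N).
It fails at once if one of the other rods, the hacksaw or a prop is shifted by more than 20 mm (distance of any of dowel, black_tube, stopper, mirror, watch, die_a, die_b, hacksaw from where it was at the start of the episode above 0.02 m).
It also fails if it takes over 58 s, if anything falls off the work surface, if the arm or the gripper's body presses on something with over 40 N, if the wrist force passes 120 N, or if a joint passes its speed limit or range.

### The arm

A 6-joint arm with a two-finger parallel gripper is mounted at the origin on the work surface. World frame = base frame: x ahead of the robot, y to its left, z up, the work surface at z = 0. Lengths are in m, angles in rad, forces in N, time in s.
With the tool pointing down it reaches from about 0.275 to 0.875 m from the base axis. Payload 12.5 kg.
Tool frame: the origin (TCP) lies on the centre line of the jaws, within the pads' length; the fingertips stand r.finger_overhang ahead of it and the grasp point (between the pads) lies 3 mm ahead of it (r.finger_overhang is the distance from the TCP to the fingertips, in m); z points along the fingers, y is the line along which they close (so a half turn about z gives the same grasp; the last joint's range is limited). The gripper opens to 85 mm and grips with 20 to 120 N. Pads are 22 mm wide; open, the fingers measure 114 mm over their backs; the gripper's body (76 mm by 85 mm) begins 54 mm behind the grasp point. The pads swing forward as they close: fully open they stand 13 mm farther back than shut.
Start: joints at [-1.379, 0.351, 1.652, -0, 1.139, -0.085], TCP at [0.15, -0.529, 0.253] pointing down, gripper open.
Joint ranges: [-2.75, 2.75], [-0.79, 2.1], [0.01, 2.65], [-1.57, 4.71], [0.07, 3.14], [-2.87, 2.87]. Speed limits (rad/s): [2.22, 2.22, 2.79, 3.14, 3.14, 3.14].

### API

Orientations are given as a unit quaternion [x, y, z, w].
In Python, from cell import r, optics gives the robot as it stands. The module is installed in compiled form; this text tells all that it offers. Calls block until the motion is done:
- r.move_to(position, orientation): joint-space move of the TCP to a pose.
- r.move_linear(position, rot=None, vel=0.15): straight line of the TCP; rot=None keeps the orientation; vel is the mean speed in m/s.
- r.set_joints(angles): joint-space move.
- r.set_gripper(opening, squeeze=None): opening from 0.0 (shut) to 1.0 (fully open); squeeze is the grip in N (None keeps the last); returns when the fingers have stopped.
- r.sleep(seconds).
- r.inverse_kinematics(position, orientation): joint angles nearest the present ones, or None.
- optics.get_image(name): name is "side" or "top"; returns a dict with "pixels" (420x560x3 uint8, red, green, blue), "depth" (420x560 float32, m along the optical axis (not along the pixel's ray), 0 where there is no reading), "fx", "fy", "cx", "cy" (pixels), "D" ([k1, k2, p1, p2, k3] as OpenCV has them; the pictures are not rectified), "camera_from_world" (4x4, takes a point from world to camera coordinates). Camera axes: x right, y down, z forward; pixel columns grow to the right and rows downward; lengths in m; the calibration is good to about 2 mm. A picture is of the moment at which its call begins.
A pose or a line that the arm cannot do raises r.PlanningError and nothing moves.
- r.hand_in(): hands the job in; it is judged then, once.
Readings, each from a call of its own:
- r.current_t(): time.
- r.current_q(): joint angles.
- r.current_qvel(): joint speeds.
- r.current_effort(): joint torques, N m.
- r.current_tool_pos(): TCP position.
- r.current_ee_rot(): TCP orientation.
- r.current_contact_force(): force on the tool from outside, world axes, zero at the start.
- r.current_torque(): the same for the moment, N m.
- r.current_opening(): opening from 0.0 (shut) to 1.0 (fully open).
- r.current_finger_force(): force on a finger pad.
Only numpy, scipy, OpenCV 4.12 (cv2) and the standard library are available. Lean on these libraries where they do the work, as an engineer would, in place of code of your own. Each camera call takes 0.05 s, during which the arm holds its last target. There are 200 camera calls.

## Working session

There is one attempt and no reset: what is moved stays moved. The work goes in short steps, each a Python script; the robot and the scene stay as the last script left them, time stands still between calls to the robot, and variables do not carry over. Pictures are saved under pics/ and viewed, at most 10 in all, crops included, and the job is handed in when it is done.

```bash
mkdir -p pics; cat > h.py <<'E'
import numpy as np, cv2
from cell import r, optics
def grab(n):
    d=optics.get_image(n); d['K']=np.array([[d['fx'],0,d['cx']],[0,d['fy'],d['cy']],[0,0,1]]); d['D']=np.array(d['D'],float); d['T']=np.array(d['camera_from_world']); return d
def ray(d,uv):
    p=cv2.undistortPoints(np.array(uv,float).reshape(-1,1,2),d['K'],d['D']).reshape(-1,2)
    R=d['T'][:3,:3]; return -R.T@d['T'][:3,3], np.c_[p,np.ones(len(p))]@R
def onplane(d,uv,z):
    c,v=ray(d,uv); return c+v*((z-c[2])/v[:,2])[:,None]
def cloud(d):
    h,w=d['depth'].shape; u,v=np.meshgrid(np.arange(w),np.arange(h))
    c,rv=ray(d,np.stack([u,v],-1).reshape(-1,2)); P=c+rv*d['depth'].reshape(-1,1); P[d['depth'].ravel()==0]=np.nan
    return P.reshape(h,w,3)
def save(d,n,box=None,s=1):
    im=d['pixels'][:,:,::-1]
    if box: im=im[box[1]:box[3],box[0]:box[2]]
    cv2.imwrite('pics/'+n,cv2.resize(im,None,fx=s,fy=s,interpolation=cv2.INTER_CUBIC))
E
python3 - <<'E'
from h import *
import pickle
for n in('top','side'):
    d=grab(n); save(d,n+'0.png',s=1.4); pickle.dump(d,open(n+'0.pkl','wb')); print(n,(-d['T'][:3,:3].T@d['T'][:3,3]).round(3),d['T'][2,:3].round(2),d['fx'],d['D'])
print(r.finger_overhang,r.current_ee_rot(),r.current_t())
E
```

```text
top [0.405 0.068 0.985] [ 0.14 -0.   -0.99] 404.4790810007238 [-0.0205139  0.         0.         0.         0.       ]
side [0.069 0.664 0.994] [ 0.39 -0.5  -0.77] 523.1503716618092 [0.06923662 0.         0.         0.         0.        ]
0.022 [ 9.90438831e-01  1.37951706e-01 -2.78424406e-05 -4.98240287e-04] 0.1
```

View pics/top0.png

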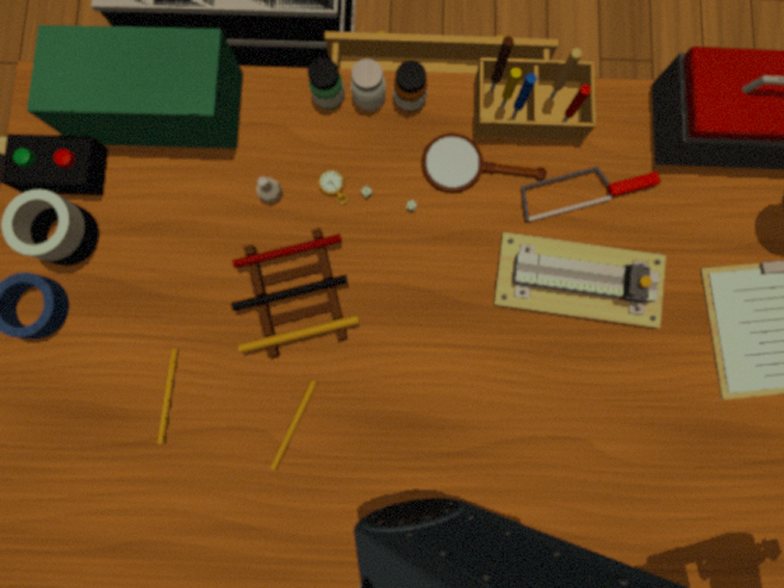

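View pics/side0.png

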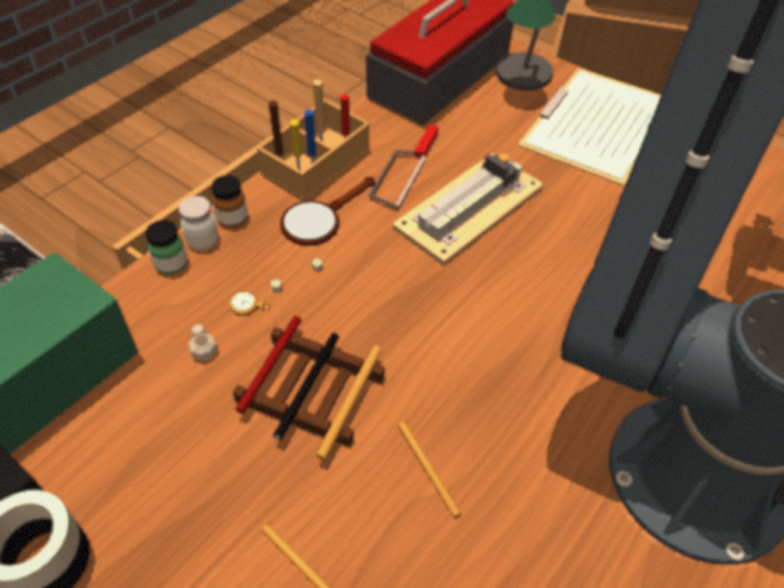

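The top view shows the brass rod in the rack's lowest place (px 240,348 to 358,320 at 1.4x), the black tube and dowel above it. The jig is at (580,280), with its stop at the right (-y) end, near (638,283). The side view agrees; two thinner yellow look-alikes lie loose on the table.

```bash
cat > m.py <<'E'
from h import *
import pickle
for n,rodbox,jbox in(('top',(165,220,262,258),(345,160,482,240)),('side',(220,240,278,332),(275,100,395,190))):
    d=pickle.load(open(n+'0.pkl','rb')); hsv=cv2.cvtColor(d['pixels'],cv2.COLOR_RGB2HSV); P=cloud(d)
    def sub(m,b):
        o=np.zeros_like(m,bool); o[b[1]:b[3],b[0]:b[2]]=m[b[1]:b[3],b[0]:b[2]]; return o
    H,S,V=[hsv[:,:,i].astype(int) for i in range(3)]
    print(n,'rod px hsv',hsv[238,210] if n=='top' else hsv[285,250],'ply hsv',hsv[215,360] if n=='top' else hsv[165,300])
    m=sub((H>17)&(H<32)&(S>140)&(V>110),rodbox)
    k,l,st,_=cv2.connectedComponentsWithStats(m.astype(np.uint8)); i=1+st[1:,4].argmax(); m=l==i
    uv=np.argwhere(m)[:,::-1].astype(float)
    X=onplane(d,uv,.030)[:,:2]; c,(w,h),a=cv2.minAreaRect(X.astype(np.float32)*1000)
    print(' rod',len(uv),np.round(c,1),round(w,1),round(h,1),round(a,1),'depth z',np.nanmedian(P[m][:,2]).round(4))
    q=X-X.mean(0);_,_,vt=np.linalg.svd(q,full_matrices=False);t=q@vt[0];mid=X.mean(0)+vt[0]*(t.max()+t.min())/2
    print('  pca',mid.round(4),vt[0].round(3),np.ptp(t).round(4))
    B=sub(np.ones_like(m),jbox)
    for nm,lo,hi in(('base',.010,.022),('blocktop',.043,.056),('stop',.072,.088)):
        mm=B&(P[:,:,2]>lo)&(P[:,:,2]<hi); 
        if nm=='base': mm=B&(P[:,:,2]>.010)
        mm=mm.astype(np.uint8)
        k,l,st,_=cv2.connectedComponentsWithStats(mm); i=1+st[1:,4].argmax(); Q=P[l==i]
        c,s,a=cv2.minAreaRect((Q[:,:2]*1000).astype(np.float32)); print(' ',nm,len(Q),np.round(c,1),np.round(s,1),round(a,2),'z',np.median(Q[:,2]).round(4))
    im=cv2.resize(d['pixels'][jbox[1]:jbox[3],jbox[0]:jbox[2],::-1],None,fx=5,fy=5,interpolation=cv2.INTER_CUBIC); cv2.imwrite(f'pics/jig_{n}.png',im)
E
python3 m.py
```

```text
top rod px hsv [ 21 226 160] ply hsv [ 24 122 157]
 rod 539 [457.7 235.5] 15.5 207.3 15.9 depth z 0.0338
  pca [0.4573 0.2354] [-0.272  0.962] 0.2073
  base 6187 [ 568.1 -246.5] [290. 131.] 83.56 z 0.017
  blocktop 1617 [ 567.9 -223.8] [194.8  59.2] 84.86 z 0.0484
  stop 134 [ 561.  -314.2] [13.6 50.5] 84.22 z 0.0783
side rod px hsv [ 17 178 235] ply hsv [ 20 115 230]
 rod 3 [480.6 153.5] 1.0 5.8 16.8 depth z 0.0336
  pca [0.4808 0.1535] [-0.271  0.962] 0.0058
  base 3756 [ 567.8 -246.5] [294.9 134.1] 83.26 z 0.0188
  blocktop 1021 [ 568.  -247.4] [243.9  60.3] 81.68 z 0.0479
  stop 132 [ 557.4 -323.7] [39.6 49.6] 82.96 z 0.0766
```

View pics/jig_top.png

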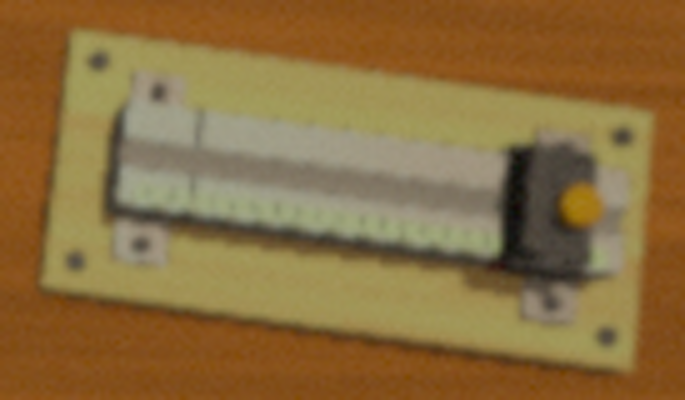

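Crop: block +y end at crop (118,155), groove (grey) running to the stop's face base near (505,195); thumbscrew at (580,205). The jig centre is about (0.568,-0.2465), with its y direction at 83.4°. The rod is centred at (0.457,0.235), at 105.8°.

The criteria imply that half the rod is about 102.75 mm (4 mm short = 0.10675), and the image measured 207 mm, so these agree. Next I pick it with the fingertips only 3 mm below the axis, so that they clear the block's top.

```bash
cat >> h.py <<'E'
from scipy.spatial.transform import Rotation as Rn
J=np.array([.568,-.2465]); A=np.radians(83.4); gy=np.array([np.cos(A),np.sin(A)]); gx=np.array([np.sin(A),-np.cos(A)])
def quat(psi): return (Rn.from_euler('z',psi)*Rn.from_euler('x',np.pi)).as_quat()
def jig(p): p=np.asarray(p)[...,:2]-J; return np.stack([p@gx,p@gy],-1)
def world(x,y,z): return [*(J+gx*x+gy*y),z]
E
python3 - <<'E'
from h import *
import pickle
d=pickle.load(open('top0.pkl','rb'))
c=np.array([[118,155],[505,195]])/5+[345,160]
print('block end, stop base in jig frame',jig(onplane(d,c,.05)).round(4))
q=quat(np.radians(105.8)); c=[.4573,.2354]
r.set_gripper(.6,60)
r.move_to([*c,.12],q)
r.move_linear([*c,.047],vel=.12)
r.set_gripper(0,60)
print('open',r.current_opening(),r.current_finger_force(),r.current_contact_force())
r.move_linear([*c,.067],vel=.08)
print('open',r.current_opening(),r.current_finger_force(),r.current_contact_force(),r.current_t())
s=grab('side'); save(s,'side1.png',(180,180,380,330),4)
E
```

```text
block end, stop base in jig frame [[-0.0045  0.1196]
 [ 0.0034 -0.0637]]
open 0.15362261847256606 58.55751693248749 [-0.80287278  0.35850983  5.09456286]
open 0.1539085616139214 58.622567653656006 [-0.28444085  0.17318133 -2.92870915] 5.05
```

View pics/side1.png

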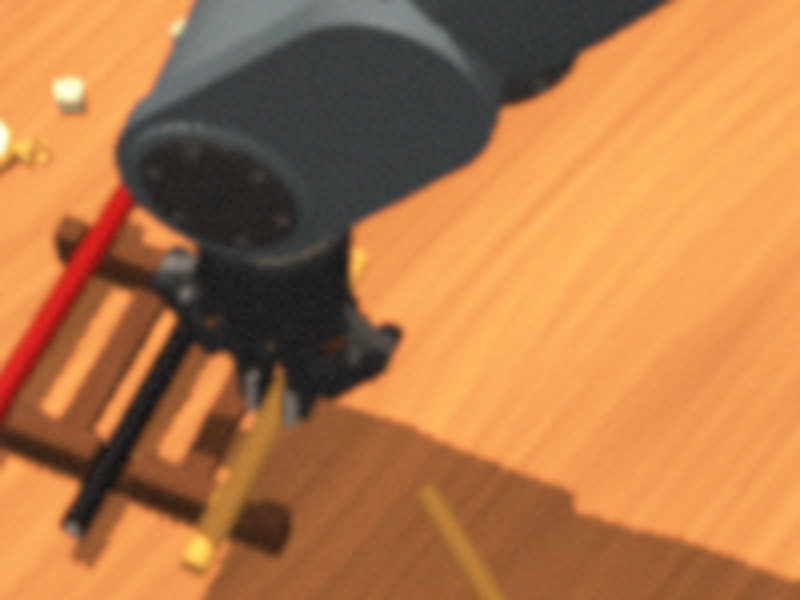

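The rod is held: opening 0.154 and about 3 N of weight. It lies between the jaws clear of the notch; its near end is at crop (197,555). The block's end measured 119.6 mm against 120 expected, and the stop's face is near -62 mm. Before lowering I'll check the groove line with the ply corners and a dark/bright profile.

```bash
python3 - <<'E'
from h import *
import pickle
d=pickle.load(open('top0.pkl','rb'))
c=np.array([[72,30],[655,110],[632,370],[40,290]])/5+[345,160]
p=onplane(d,c,.016)[:,:2]; print('corners',p.round(4).tolist(),'ctr',p.mean(0).round(4),'ang',[np.degrees(np.arctan2(*(v[::-1]))).round(2) for v in(p[0]-p[1],p[3]-p[2])])
# profile across the block at z=.05 in jig frame
xs=np.arange(-34,35,2)/1000
for y in(-.045,0.,.045,.09):
    W=np.array([world(x,y,.05) for x in xs]); Rt=d['T']
    uv,_=cv2.projectPoints(W,cv2.Rodrigues(Rt[:3,:3])[0],Rt[:3,3],d['K'],d['D']); uv=uv.reshape(-1,1,2).astype(np.float32)
    g=cv2.remap(d['pixels'],uv,None,cv2.INTER_LINEAR)[:,0].mean(1).astype(int); print(y,g.tolist())
q=quat(A)
x,y,z=r.current_tool_pos(); r.move_linear([x,y,.16],vel=.15)
r.move_to(world(0,.058,.16),q); print(r.current_t(),r.current_contact_force())
s=grab('side'); save(s,'side2.png',(260,60,420,180),5)
E
```

```text
corners [[0.6452, -0.1115], [0.6146, -0.3996], [0.4862, -0.3838], [0.5162, -0.0967]] ctr [ 0.5656 -0.2479] ang [np.float64(83.94), np.float64(84.04)]
-0.045 [85, 71, 64, 65, 93, 120, 137, 142, 142, 142, 145, 145, 139, 130, 122, 117, 113, 112, 113, 119, 130, 140, 144, 145, 145, 146, 147, 147, 143, 138, 135, 135, 135, 133, 133]
0.0 [81, 66, 62, 72, 98, 124, 142, 147, 147, 146, 147, 148, 144, 135, 124, 120, 117, 115, 114, 117, 130, 142, 148, 148, 148, 148, 148, 147, 144, 138, 133, 132, 134, 133, 133]
0.045 [76, 67, 68, 88, 116, 136, 144, 142, 140, 142, 146, 149, 146, 137, 127, 120, 116, 114, 113, 116, 129, 142, 149, 151, 152, 151, 151, 151, 149, 143, 136, 136, 135, 135, 135]
0.09 [80, 65, 65, 86, 120, 143, 149, 147, 149, 150, 149, 150, 144, 135, 125, 119, 117, 115, 117, 125, 137, 147, 150, 150, 150, 151, 151, 150, 146, 139, 138, 137, 137, 136, 136]
7.4833 [-0.069662    0.46113459 -3.48529366]
```

View pics/side2.png

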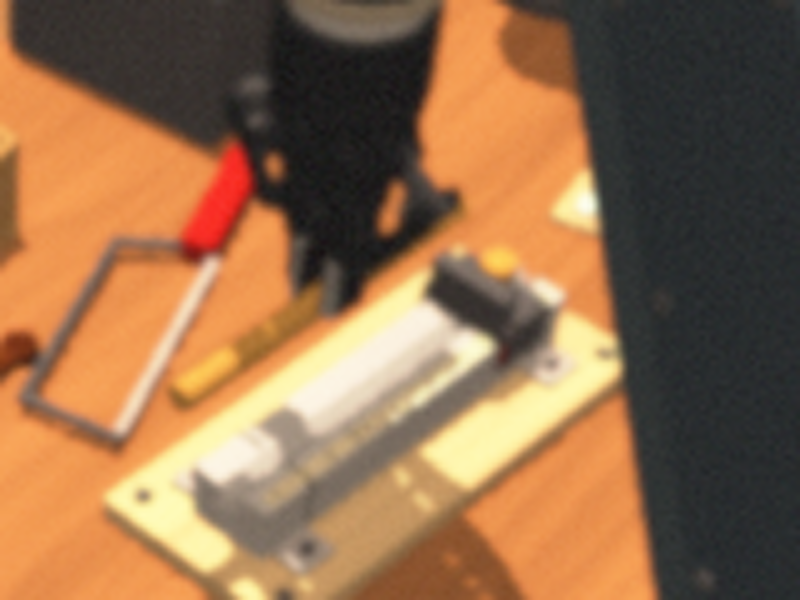

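The side view shows the rod hanging parallel above the block, the stop behind at crop (490,290) and well clear. The groove profile is centred at x≈-1 mm with the angle right. Lowering now with a force guard.

```bash
python3 - <<'E'
from h import *
f0=r.current_contact_force(); X,Y=-.001,.058
r.move_linear(world(X,Y,.082),vel=.1)
z=.082
while z>.0731:
    z-=.001; r.move_linear(world(X,Y,z),vel=.02); f=np.array(r.current_contact_force())-f0
    print(round(z,4),r.current_tool_pos()[2].round(4),f.round(1))
    if abs(f).max()>8: break
r.set_gripper(.4)
print(r.current_tool_pos(),r.current_contact_force())
r.move_linear(world(X,Y,.13),vel=.12)
r.move_linear(world(X,Y+.20,.14),vel=.25)   # clear the view
print(r.current_t(),r.current_contact_force())
d=grab('top'); s=grab('side')
import pickle; pickle.dump((d,s),open('p3.pkl','wb'))
for n,i,b in(('t',d,(330,150,490,250)),('s',s,(260,60,420,180))):save(i,n+'3.png',b,5)
E
```

```text
0.081 0.0814 [0.6 0.  0.6]
0.08 0.08 [ 0.9 -0.2  1.1]
0.079 0.0789 [ 1. -0.  1.]
0.078 0.0779 [ 0.5 -1.2  0.1]
0.077 0.0769 [-0.2 -1.4  1. ]
0.076 0.0759 [ 0.7 -0.6  0.1]
0.075 0.0749 [-0.6  0.1  0.8]
0.074 0.0747 [-4.3  1.4  9.8]
[ 0.57383169 -0.18882958  0.0740529 ] [ 0.78318775 -0.13122078  0.19820806]
12.3667 [ 0.67834244 -0.70799795 -0.37486173]
```

View pics/t3.png

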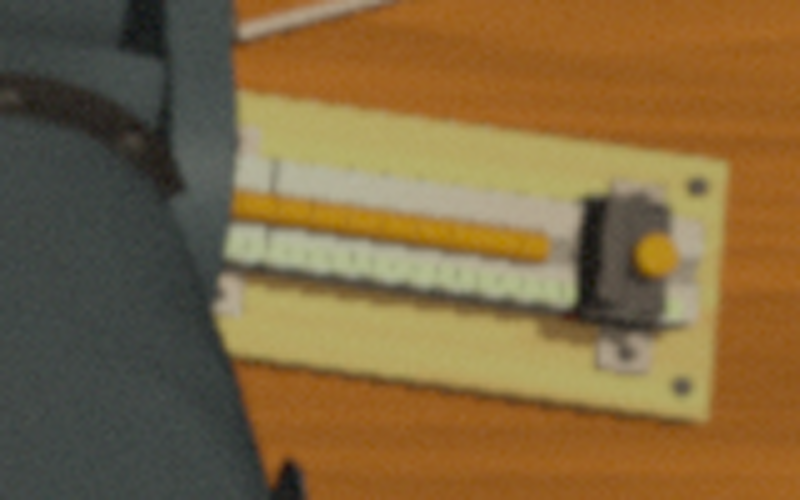

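View pics/s3.png

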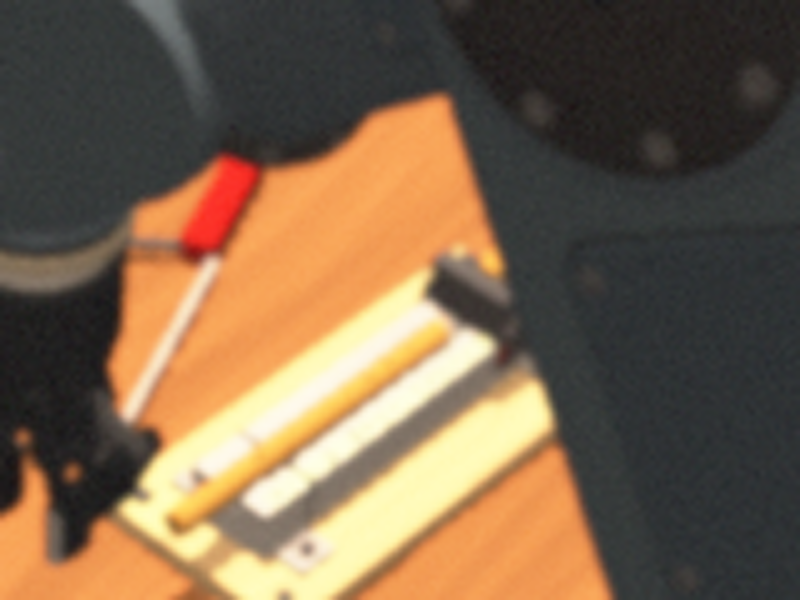

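The rod is seated in the groove. Its end is at crop (548,247) and the stop face at (582,250), about 16 mm apart; the side view confirms it lies straight, with its free end at (185,515). Next I push its free end with shut fingers in small guarded steps.

```bash
python3 - <<'E'
from h import *
g3=np.r_[gy,0]; X,Z=-.001,.058
r.set_gripper(0,40)
r.move_linear(world(X,.195,.12),vel=.2); r.move_linear(world(X,.195,Z),vel=.12)
r.sleep(.2)
def F(n=3):
    o=[]
    for _ in range(n): o.append(r.current_contact_force()); r.sleep(.02)
    return np.mean(o,0)
f0=F(6); y=.195; yc=None; t0=r.current_t(); log=[]
while True:
    trav=0 if yc is None else yc-y
    st=.001 if yc is None else (.0008 if trav<.010 else .0002)
    y-=st; r.move_linear(world(X,y,Z),vel=.02)
    f=(F()-f0)@g3; log.append((round(y*1e3,1),round(f,1)))
    if yc is None and f>1.5: yc=y; print('contact',y)
    if f>7.2 or y<.135 or r.current_t()>44: break
print(log[::4],log[-8:]); print('t',r.current_t())
for _ in range(8):
    r.sleep(.1); print(round((F(2)-f0)@g3,1),end=' ')
print(r.current_tool_pos(),(F()-f0).round(1),r.current_t())
E
```

```text
contact 0.16999999999999998
[(194.0, np.float64(0.2)), (190.0, np.float64(-0.0)), (186.0, np.float64(0.3)), (182.0, np.float64(0.6)), (178.0, np.float64(0.1)), (174.0, np.float64(0.6)), (170.0, np.float64(2.6)), (166.8, np.float64(2.2)), (163.6, np.float64(2.4)), (160.4, np.float64(2.5)), (159.0, np.float64(3.7)), (158.2, np.float64(2.7)), (157.4, np.float64(3.5)), (156.6, np.float64(3.7)), (155.8, np.float64(3.9)), (155.0, np.float64(3.7)), (154.2, np.float64(4.8))] [(155.2, np.float64(3.7)), (155.0, np.float64(3.7)), (154.8, np.float64(3.4)), (154.6, np.float64(3.1)), (154.4, np.float64(3.5)), (154.2, np.float64(4.8)), (154.0, np.float64(6.2)), (153.8, np.float64(7.6))]
t 34.4417
8.0 8.0 7.5 8.0 7.1 7.5 8.1 7.4 [ 0.58472697 -0.09315858  0.05801317] [2.7 7.4 1. ] 35.5583
```

Free sliding took about 3.5 N, then force rose steeply to 7.6 N after 16.2 mm, which matches the gap: the rod is home. One small step more for margin, then I back off and check.

```bash
python3 - <<'E'
from h import *
X,Z=-.001,.058
r.move_linear(world(X,.1536,Z),vel=.02); r.sleep(.7); print(np.array(r.current_contact_force())@np.r_[gy,0])
r.move_linear(world(X,.20,Z),vel=.08); r.move_linear(world(X,.22,.14),vel=.2)
print(r.current_t(),r.current_contact_force())
d=grab('top'); save(d,'t4.png',(330,150,490,250),5)
E
```

```text
7.906093541576779
37.8167 [-0.58021037 -0.68339494 -1.07880158]
```

View pics/t4.png

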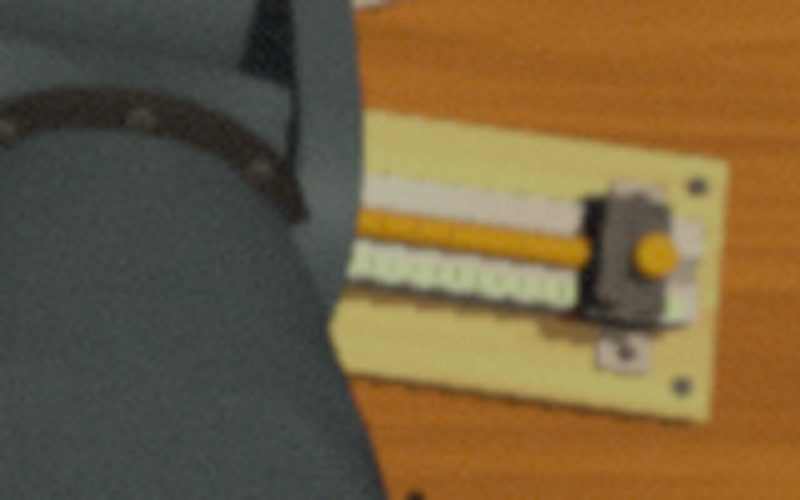

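The rod's end at crop (590,250) touches the stop's dark face, it lies straight in the groove, and the arm is clear.

```bash
python3 -c "
from cell import r
print(r.hand_in())"
```

```text
the job is handed in; nothing more can be done
None
```

The brass rod lies in the V-groove with its end against the stop, pressed there at an estimated 4–5 N; the job was handed in at about 38 s on the robot's clock, and no verdict came back.

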